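# Refit and lock the screen cartridge of a greenhouse irrigation filter

### The job

Fit the clean blue cartridge from the rack into the open irrigation filter and lock it: lower it in upright, find the two slots of the bayonet collar with its lugs, press it down against the spring, turn it clockwise a quarter turn to the stop and let go so that the spring lifts it into its locking recesses. Keep the cartridge upright, leave the red one in the rack, and do not shove the brush or the grease jar about.

Things in the scene. Friction and masses are not known exactly. Their poses are not given: they have to be found in the camera images.
- blue_handle (a point): Middle of the bar handle on the clean cartridge's blue cover; z up, x along the bar. Bar 62 mm long, 14 mm wide, 32 mm tall, so its top is 16 mm above this point and the cover's top face (disc 80 mm across, 8 mm thick) 16 mm below. Cartridge 125 mm tall, about 0.25 kg, used upright, the same after a half turn; its underside is 109 mm below this point. It stands in a socket of the rack.
- blue_lugs (a point): On the blue cartridge's axis, 39 mm below the handle point, level with the undersides of its two lugs; axes as the handle. The lugs, 14 mm wide, 6 mm high, stick out of the 57 mm neck at the two ends of x, in line with the bar, to 73 mm over both. Below, a cone (11 mm high) narrows to the 51 mm screen, which ends 70 mm below this point: the cone centres it in the collar's bore.
- red_handle (a point): Middle of the bar handle of the spare cartridge: same shape and size, but red. It stands in the other socket of the rack, 120 mm from the blue one, and stays there.
- rack: Green drying rack, fixed: a block 250 mm (along its y) x 110 mm x 30 mm high; origin under its centre. Two sockets 60 mm either side of the centre along y, 56 mm wide, 20 mm deep, hold the cartridges loosely: lift one 25 mm to clear.
- mouth (a point): Filter (fixed): centre of its open mouth, level with the top face of the light grey bayonet collar, 126 mm above the bench; z up, x along the pipe. Collar 92 mm across, bore 62 mm, two opposite slots. Nothing near it is higher than the collar; pipe ends reach 160 mm from the axis along x. At a start the slots lie anywhere within 25 degrees either side of the pipe line: angle not given.
- flange (a point): On the filter's axis, 8 mm below the mouth: underside of the collar's flange. Find the slots by sight (green mark at each slot; red mark where the bar points when locked) or by touch, turning with the lugs on the rim. They let the lugs in within about 4 degrees. Handle point above the mouth: 39 mm with lugs on the rim; 33 mm dropped in the slots, on the spring seat; 24 mm pressed right down.
- track (a point): On the filter's axis, 18 mm below the mouth, in the lug track under the flange. With the handle point 25 mm or less above the mouth the lugs turn under the flange, only clockwise seen from above, 90 degrees (95 at most) to a hard stop. Let go there, the spring lifts the lugs 3.5 mm into recesses: handle point 29 mm above the mouth, bar across the pipe (within 30 degrees): locked.
- seat (a joint): White spring seat inside the filter barrel that the cartridge's underside presses down, in m: 0 free, 0.0045 with the cartridge locked, 0.009 with the cartridge pressed right down. It pushes up with 7 N at 0 and 13.5 N at 0.009, so a cartridge let go in the slots rests on it, keyed but not locked.
- brush: Flat cleaning brush with a yellow handle, 200 mm long, 42 mm wide, 20 mm thick, lying along x between rack and filter, origin under its middle; bystander.
- grease: Small grey grease jar, 52 mm wide, 45 mm tall, standing behind the brush, origin under its centre; bystander.
Things that resemble listed ones, but are neither listed nor needed, are in the scene too. Of the things like the part that bears blue_handle, leave any that is pink or yellow; of the rest the smaller one is meant.

How it is judged:
By the outcome, as a careful person would: the job done as asked, in the order asked, and still so for the second after the job is handed in, with the robot touching nothing.
It also fails if it takes over 72 s, if anything falls off the work surface, if the arm or the gripper's body presses on something with over 40 N, if the wrist force passes 120 N, or if a joint passes its speed limit or range.

### The arm

A 6-joint arm with a two-finger parallel gripper is mounted at the origin on the work surface. World frame = base frame: x ahead of the robot, y to its left, z up, the work surface at z = 0. Lengths are in m, angles in rad, forces in N, time in s.
With the tool pointing down it reaches from about 0.3 to 0.875 m from the base axis. Payload 6.4 kg.
Tool frame: the origin (TCP) lies at the very end of the fingers, on their centre line; the grasp point (between the pads) lies ctrl.pinch_z behind it (ctrl.pinch_z is the distance from the TCP to the grasp point, in m); y points along the fingers, z is the direction in which the jaws open and shut, and the axes are right-handed (so a half turn about y gives the same grasp; the last joint's range is limited). The gripper opens to 85 mm and grips with 20 to 120 N. Pads are 22 mm wide; open, the fingers measure 114 mm over their backs; the gripper's body (76 mm by 85 mm) begins 54 mm behind the grasp point. The pads swing forward as they close: fully open they stand 13 mm farther back than shut.
Start: joints at [0.952, 0.181, 1.607, -0, 1.354, -0.206], TCP at [0.231, 0.527, 0.231] pointing down, gripper open.
Joint ranges: [-2.99, 2.99], [-0.89, 2.07], [0.3, 2.58], [-1.14, 4.28], [0, 2.63], [-3.12, 3.12]. Speed limits (rad/s): [2.57, 2.57, 3.01, 3.14, 3.14, 3.14].

### API

Orientations are given as a unit quaternion [w, x, y, z].
In Python, from bench import ctrl gives the robot as it stands.
- The arm moves only by the shell command python3 -m pendant 'ROWS'. ROWS is JSON, one flat list of numbers, 7 for each row, row after row: the shift along the world's x, y, z in m, then the turn, a rotation vector about the world's x, y, z in degrees, then the finger opening in m, from 0 to 0.0854. In form: [tx, ty, tz, rx, ry, rz, hand, tx, ty, tz, rx, ry, rz, hand, ...]. A call has 1 to 12 rows; each row shifts and turns the commanded pose from where the row before left it; what a row does not reach is not made up. A row lasts 1/8 s, in which the tool goes at most 62.5 mm and 10.7 degrees, less where a joint would pass 70% of its speed; a pose out of reach is approached as far as the arm can. A call with a gripper value outside its range is refused whole. The fingers move at their own pace and stop on an object; the grip force is fixed at half the most. Time passes only in rows, so rows that do not move let the fingers close. It gives the time, the measured TCP pose, the force and the opening at its end, in the units of the state.
- ctrl.get_obs(): the state, without advancing time (a new reading comes with each control period).
- ctrl.camera(name): name is "side" or "top" or "wrist"; returns the picture (400x640x3 uint8, red, green, blue); there is no depth.
- ctrl.camera_info(name): a dict with "fx", "fy", "cx", "cy" (pixels), "origin" and "rotation" of the camera in the world; the wrist camera has in their place "tool_from_camera" (4x4, takes a point from camera to tool coordinates, whose origin is the TCP and whose axes are the tool frame's). Camera axes: x right, y down, z forward; pixel columns grow to the right and rows downward; lengths in m; the calibration is good to about 2 mm. A picture is of the moment at which its call begins: read the wrist's pose just before it. camera_info takes no time and is no camera call.
- ctrl.hand_in(): hands the job in, once; it reports no verdict.
Trained networks look in the newest picture that a camera, given by its name, has taken for a name from the list of things; names that differ only in an ending like _2 or _b are one class to them, and where a whole thing is asked for, a point or a joint stands for the part that bears it (a point fixed in the world has none). Each returns a list of dicts, best first, with "score" (0 to 1); they miss things now and then, are a little off and sometimes report something else, mostly with a low value. They report only what shows in the picture. A call takes as long as a camera call. They do not tell look-alikes from the thing itself.
- ctrl.silhouettes(target, camera): "mask" (400x640 bool, what is visible of it) and "bbox" ([left, top, right, bottom] in pixels, round what is visible of it).
The state is a dict: "time_s": time; "q": joint angles; "dq": joint speeds; "joint_efforts": joint torques, N m; "eef_pos": TCP position; "eef_rot": TCP orientation; "wrist_force": force on the tool from outside, world axes, zero at the start; "torque": the same for the moment, N m; "opening": opening from 0.0 (shut) to 1.0 (fully open).
Only numpy, scipy, OpenCV 4.12 (cv2) and the standard library are available. Lean on these libraries where they do the work, as an engineer would, in place of code of your own. Each camera call takes 0.05 s, during which the arm holds its last target.

## Working session

There is one attempt and no reset: what is moved stays moved. The work goes in short steps, Python scripts to look and compute and a shell command to move; the robot and the scene stay as the last step left them, time stands still between calls to the robot, and variables do not carry over. Pictures are saved under pics/ and viewed, and the job is handed in when it is done.

```bash
ls; mkdir -p pics; cat > h.py <<'E'
import numpy as np,cv2
from bench import ctrl
from scipy.spatial.transform import Rotation as R
def save(n,f,crop=None,s=1):
    im=ctrl.camera(n)
    o=im
    if crop: l,t,r,b=crop; o=im[t:b,l:r]
    if s!=1: o=cv2.resize(o,None,fx=s,fy=s,interpolation=cv2.INTER_CUBIC)
    cv2.imwrite('pics/'+f,o[:,:,::-1]); return im
def cam(n):
    c=ctrl.camera_info(n)
    if 'origin' in c: return c,np.array(c['origin']),np.array(c['rotation'])
    o=ctrl.get_obs(); w,x,y,z=o['eef_rot']; Rt=R.from_quat([x,y,z,w]).as_matrix()
    T=np.array(c['tool_from_camera']); return c,Rt@T[:3,3]+np.array(o['eef_pos']),Rt@T[:3,:3]
def ray(n,u,v):
    c,o,Rm=cam(n); d=Rm@np.array([(u-c['cx'])/c['fx'],(v-c['cy'])/c['fy'],1]); return o,d/np.linalg.norm(d)
def atz(n,u,v,z):
    o,d=ray(n,u,v); return o+d*(z-o[2])/d[2]
def tri(rays):
    A=np.zeros((3,3));b=np.zeros(3)
    for o,d in rays:
        P=np.eye(3)-np.outer(d,d);A+=P;b+=P@o
    p=np.linalg.solve(A,b); return p,[np.linalg.norm(np.cross(p-o,d)) for o,d in rays]
def proj(n,p):
    c,o,Rm=cam(n); q=Rm.T@(np.array(p)-o); return q[0]/q[2]*c['fx']+c['cx'],q[1]/q[2]*c['fy']+c['cy']
E
python3 - <<'E'
from h import *
for n in ['top','side','wrist']:
    save(n,n+'0.png'); c,o,r=cam(n); print(n,c['fx'],c['cx'],c['cy'],o.round(3),r.round(2).tolist())
o=ctrl.get_obs();print(o,ctrl.pinch_z)
E
```

```text
pics
top 453.5175227208857 318.62236304206425 198.38684527123314 [0.271 0.006 1.204] [-0.08, 0.72, -0.69, 0.07]
side 398.97194615228136 317.8597098420686 197.96623555924762 [ 0.03  -0.483  0.48 ] [-0.47, 0.8, -0.33, 0.19]
wrist 279.49511150146134 320.89588879761044 196.64602080885896 [0.168 0.555 0.373] [[0.4, 0.88, 0.25], [0.92, -0.39, -0.11], [-0.0, 0.28, -0.96]]
{'time_s': 0.15, 'q': array([ 9.51705492e-01,  1.81383937e-01,  1.60777733e+00,  3.23276647e-05,
        1.35379225e+00, -2.06312080e-01]), 'dq': array([ 0.00035786, -0.00270848, -0.00392188,  0.00132946,  0.00200658,
        0.00086208]), 'joint_efforts': array([ 1.82482665e-03, -4.45262575e+01, -3.51694107e+01, -2.76261771e-04,
        5.83689500e-03,  2.49301439e-05]), 'eef_pos': array([0.23039714, 0.52636501, 0.23058396]), 'eef_rot': array([-0.69166307,  0.6925356 , -0.14511103,  0.14470463]), 'wrist_force': array([-0.27936261, -0.10865727,  0.24356783]), 'torque': array([-0.01511031, -0.00726869, -0.05290161]), 'opening': 1.0035733369692976} 0.0187
```

```bash
python3 - <<'E'
s=open('h.py').read()
s=s.replace("np.array(c['rotation'])","R.from_quat(np.array(c['rotation'])[[1,2,3,0]]).as_matrix()")
open('h.py','w').write(s)
from h import *
print(cam('top'),cam('side'))
E
```

```text
({'fx': 453.5175227208857, 'fy': 453.5175227208857, 'cx': 318.62236304206425, 'cy': 198.38684527123314, 'origin': array([0.2706873 , 0.00584946, 1.20390908]), 'rotation': array([-0.07571414,  0.71686152, -0.6893918 ,  0.0715254 ])}, array([0.2706873 , 0.00584946, 1.20390908]), array([[ 0.03924613, -0.97756593,  0.20694103],
       [-0.99922787, -0.03801263,  0.00993505],
       [-0.0018458 , -0.20717115, -0.97830297]])) ({'fx': 398.97194615228136, 'fy': 398.97194615228136, 'cx': 317.8597098420686, 'cy': 197.96623555924762, 'origin': array([ 0.02997268, -0.48335537,  0.47992253]), 'rotation': array([-0.47186772,  0.79628822, -0.32868937,  0.1876945 ])}, array([ 0.02997268, -0.48335537,  0.47992253]), array([[ 0.71346814, -0.346329  ,  0.60911365],
       [-0.7005969 , -0.3386083 ,  0.62809903],
       [-0.01127797, -0.87487178, -0.48422326]]))
```

View pics/top0.png

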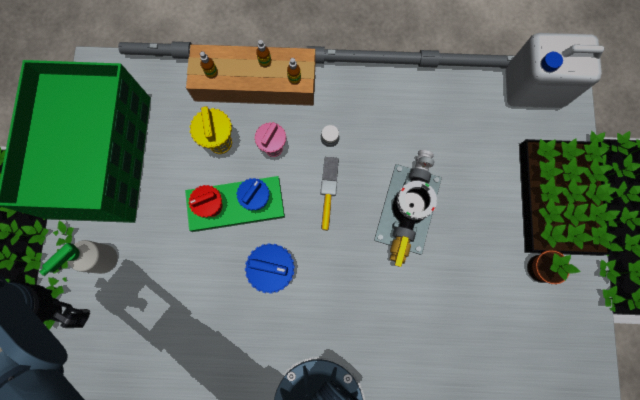

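View pics/side0.png

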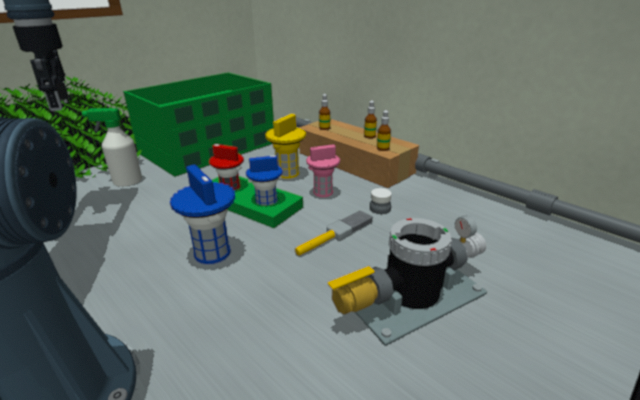

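View pics/wrist0.png

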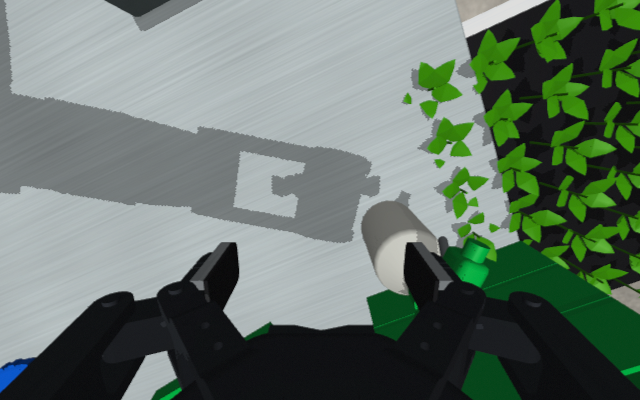

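Things that could pass for the target in the top picture are:
- small blue in the rack (253,194)
- large blue free-standing (270,268)
- red (205,201)
- pink (270,138)
- yellow (211,130)

The smaller blue one, in the rack, is the target.

```bash
python3 - <<'E'
from h import *
ims={}
for n in ['top','side']:
    im=ctrl.camera(n); ims[n]=im
    for t in ['blue_handle','mouth','rack','brush','grease']:
        try:
            for d in ctrl.silhouettes(t,n)[:6]:
                m=d['mask'];ys,xs=np.nonzero(m)
                print(n,t,round(d['score'],2),np.round(d['bbox']).tolist(),m.sum(),[round(xs.mean(),1),round(ys.mean(),1)])
        except Exception as e: print(n,t,e)
a=cv2.resize(ims['top'][165:235,175:295],None,fx=5,fy=5,interpolation=cv2.INTER_CUBIC)
b=cv2.resize(ims['side'][135:235,200:310],None,fx=5,fy=5,interpolation=cv2.INTER_CUBIC)
c=cv2.resize(ims['top'][140:280,365:450],None,fx=4,fy=4,interpolation=cv2.INTER_CUBIC)
for i,x in enumerate([a,b,c]): cv2.imwrite(f'pics/c{i}.png',x[:,:,::-1])
E
```

```text
top blue_handle 0.92 [254.0, 122.0, 285.0, 155.0] 842 [np.float64(270.2), np.float64(138.6)]
top blue_handle 0.87 [237.0, 182.0, 267.0, 210.0] 785 [np.float64(252.1), np.float64(194.1)]
top blue_handle 0.67 [189.0, 106.0, 231.0, 153.0] 1530 [np.float64(211.3), np.float64(129.9)]
top blue_handle 0.63 [241.0, 244.0, 296.0, 294.0] 1924 [np.float64(269.4), np.float64(268.0)]
top mouth 0.59 [375.0, 150.0, 438.0, 266.0] 3633 [np.float64(406.7), np.float64(210.0)]
top rack 0.72 [186.0, 176.0, 281.0, 232.0] 2327 [np.float64(238.6), np.float64(208.3)]
top rack 0.58 [237.0, 180.0, 269.0, 210.0] 852 [np.float64(252.5), np.float64(194.2)]
top brush 0.78 [322.0, 153.0, 339.0, 228.0] 869 [np.float64(328.2), np.float64(186.6)]
top grease 0.64 [321.0, 126.0, 342.0, 148.0] 294 [np.float64(329.5), np.float64(135.9)]
side blue_handle 0.86 [246.0, 155.0, 283.0, 207.0] 1321 [np.float64(263.8), np.float64(177.7)]
side blue_handle 0.82 [171.0, 163.0, 237.0, 262.0] 3785 [np.float64(204.6), np.float64(214.1)]
side blue_handle 0.8 [267.0, 113.0, 305.0, 177.0] 1513 [np.float64(286.1), np.float64(143.6)]
side blue_handle 0.69 [305.0, 145.0, 341.0, 199.0] 1204 [np.float64(322.3), np.float64(168.3)]
side mouth 0.55 [327.0, 214.0, 485.0, 343.0] 9652 [np.float64(410.8), np.float64(286.3)]
side rack 0.77 [210.0, 177.0, 306.0, 225.0] 2049 [np.float64(263.0), np.float64(203.8)]
side brush 0.84 [294.0, 208.0, 370.0, 256.0] 1066 [np.float64(336.3), np.float64(230.4)]
side grease 0.72 [366.0, 187.0, 393.0, 212.0] 468 [np.float64(380.5), np.float64(200.8)]
```

View pics/c0.png

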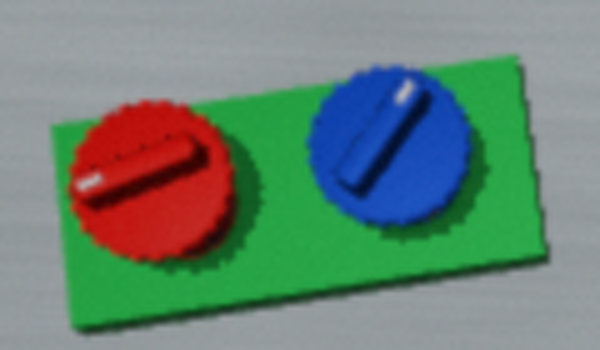

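View pics/c1.png

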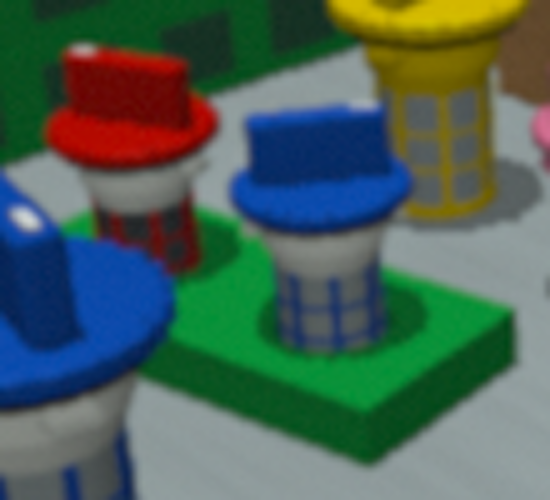

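View pics/c2.png

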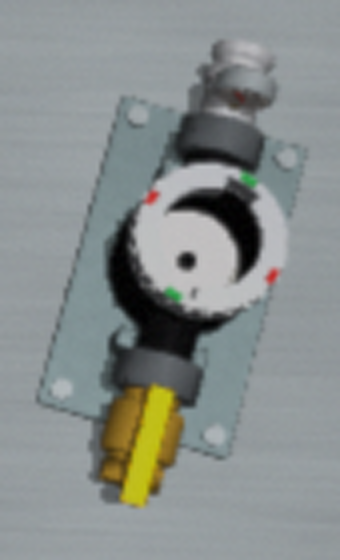

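```bash
python3 - <<'E'
from h import *
# bar top ends
print('bar ends top@.135',atz('top',257,183,.135).round(4),atz('top',245.5,201,.135).round(4))
print('tri bar mid',tri([ray('top',251.5,192.0),ray('side',263.5,158.5)]))
print('disc ctr @.103',atz('top',253,194,.099).round(4))
for p in [(427,185),(408,213.7),(403,189.2),(433,208.7)]: print('mark',atz('top',*p,.126).round(4))
print('grease',atz('top',330,134,.045).round(3),'brush',atz('top',331,158,.02).round(3),atz('top',325,229,.02).round(3))
for p in [(187,204),(277,177),(284,216),(190,231)]: print('rack',atz('top',*p,.03).round(3))
print('big',atz('top',269,266,.2).round(3))
Rt=R.from_quat(ctrl.get_obs()['eef_rot'][[1,2,3,0]]).as_matrix();print(Rt.round(3))
print(ctrl.camera_info('wrist')['tool_from_camera'].round(3))
# side marks: 
E
```

```text
bar ends top@.135 [0.5291 0.1677 0.135 ] [0.4835 0.1923 0.135 ]
tri bar mid (array([0.50722539, 0.17935212, 0.13327921]), [np.float64(0.000691317076569322), np.float64(0.0006913170765695176)])
disc ctr @.103 [0.5092 0.1812 0.099 ]
mark [ 0.5424 -0.2465  0.126 ]
mark [ 0.4694 -0.2     0.126 ]
mark [ 0.5296 -0.188   0.126 ]
mark [ 0.484  -0.2604  0.126 ]
grease [ 0.694 -0.006  0.045] brush [ 0.635 -0.011  0.02 ] [ 0.44  -0.002  0.02 ]
rack [0.49  0.364 0.03 ]
rack [0.573 0.131 0.03 ]
rack [0.468 0.107 0.03 ]
rack [0.419 0.349 0.03 ]
big [0.327 0.119 0.2  ]
[[ 0.916  0.     0.401]
 [-0.401  0.     0.916]
 [ 0.    -1.     0.   ]]
[[ 0.     0.961  0.275 -0.069]
 [ 0.001 -0.275  0.961 -0.143]
 [ 1.    -0.    -0.001  0.001]
 [ 0.     0.     0.     1.   ]]
```

```bash
python3 -m pendant '[0.0277,-0.0346,0.002,0,0,-0.4,0.06,0.0277,-0.0346,0.002,0,0,-0.4,0.06,0.0277,-0.0346,0.002,0,0,-0.4,0.06,0.0277,-0.0346,0.002,0,0,-0.4,0.06,0.0277,-0.0346,0.002,0,0,-0.4,0.06,0.0277,-0.0346,0.002,0,0,-0.4,0.06,0.0277,-0.0346,0.002,0,0,-0.4,0.06,0.0277,-0.0346,0.002,0,0,-0.4,0.06,0.0277,-0.0346,0.002,0,0,-0.4,0.06,0.0277,-0.0346,0.002,0,0,-0.4,0.06,0,0,0,0,0,0,0.06,0,0,0,0,0,0,0.06]'
python3 - <<'E'
from h import *
o=ctrl.get_obs();print(o['eef_pos'],o['q'])
save('wrist','w1.png')
for d in ctrl.silhouettes('blue_handle','wrist'): 
    ys,xs=np.nonzero(d['mask']);print(d['score'],d['bbox'],xs.mean(),ys.mean())
print(proj('wrist',[.507,.18,.135]),proj('wrist',[.5291,.1677,.135]),proj('wrist',[.4835,.1923,.135]))
E
```

```text
time_s: 2.25
eef_pos: [0.5073, 0.1809, 0.2511]
eef_rot: [0.687, -0.687, 0.169, -0.169]
wrist_force: [-0.0, -0.4, -0.8]
opening: 0.701
[0.5072926  0.18092017 0.25107257] [ 1.21830026e-01  8.28644197e-02  1.67587720e+00  4.10037295e-04
  1.38352528e+00 -9.65993418e-01]
0.95 [324.4, 249.4, 391.7, 322.3] 353.965 291.4117647058824
0.63 [68.7, 0.0, 250.1, 108.0] 165.82079005017314 48.31284008197301
0.57 [286.1, 142.0, 359.0, 219.9] 323.25290292614955 183.26614026939154
(np.float64(318.3089003985867), np.float64(192.05935262691497)) (np.float64(317.70288582331756), np.float64(216.87743694793954)) (np.float64(318.24947615055214), np.float64(164.60078848007322))
```

View pics/w1.png

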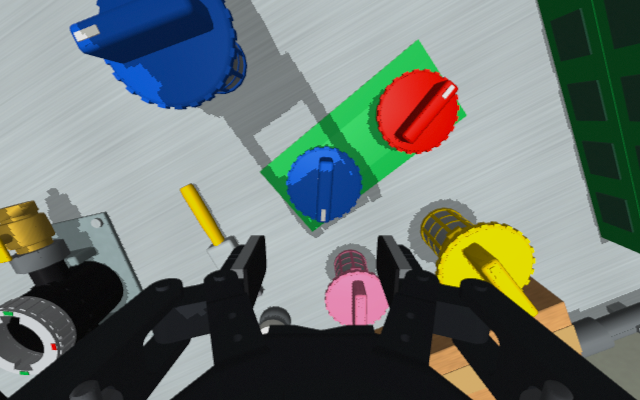

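```bash
python3 - <<'E'
from h import *
save('wrist','w1c.png',(275,130,375,230),6)
E
```

```text
(no output)
```

View pics/w1c.png

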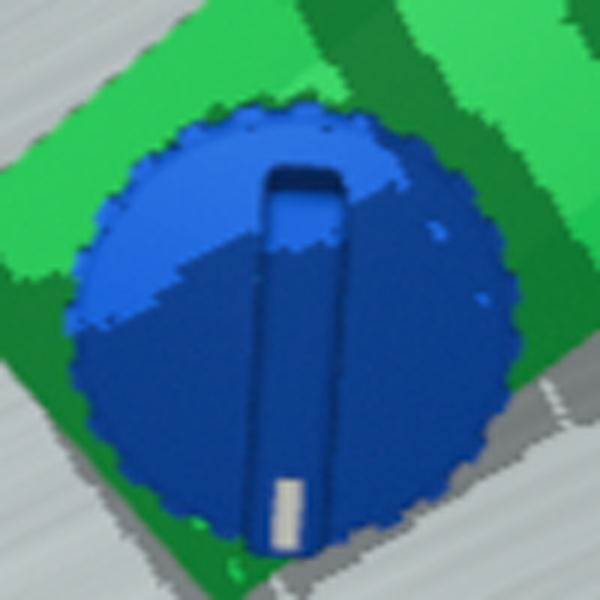

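```bash
python3 - <<'E'
from h import *
a=ray('wrist',322.5,222.5);b=ray('wrist',326.2,161.7);m=ray('wrist',324.3,191.5)
print(a[0])
for z in (.13,.135): 
    p=atz('wrist',322.5,222.5,z);q=atz('wrist',326.2,161.7,z); d=p-q; print(z,p.round(4),q.round(4),((p+q)/2).round(4),np.linalg.norm(d).round(4),np.degrees(np.arctan2(d[1],d[0])).round(1))
print('disc',atz('wrist',324,183.7,.1))
t=ray('top',251.5,192.0);s=ray('side',263.5,158.5)
print(tri([m,t]),tri([m,s]),tri([m,t,s]))
E
```

```text
[0.44658408 0.21462794 0.39400003]
0.13 [0.5383 0.1684 0.13  ] [0.4853 0.1999 0.13  ] [0.5118 0.1842 0.13  ] 0.0617 -30.8
0.135 [0.5366 0.1693 0.135 ] [0.4845 0.2002 0.135 ] [0.5106 0.1847 0.135 ] 0.0605 -30.8
disc [0.50977051 0.18523067 0.1       ]
(array([0.51254636, 0.18301735, 0.11412841]), [np.float64(0.0016537707765288529), np.float64(0.0016537707765290335)]) (array([0.51096886, 0.18456651, 0.13040968]), [np.float64(0.0007317308454827898), np.float64(0.0007317308454828081)]) (array([0.50925142, 0.18249582, 0.13079612]), [np.float64(0.002661324894239952), np.float64(0.003039023997047114), np.float64(0.001259423734778025)])
```

```bash
python3 -m pendant '[0.0005,0.0007,-0.022,0,0,-1,0.06,0.0005,0.0007,-0.022,0,0,-1,0.06,0.0005,0.0006,-0.022,0,0,-0.8,0.06,0.0005,0,-0.022,0,0,0,0.06,0,0,0,0,0,0,0.06]'
python3 - <<'E'
from h import *
o=ctrl.get_obs();print(o['eef_pos'],R.from_quat(o['eef_rot'][[1,2,3,0]]).as_matrix().round(3).tolist())
save('wrist','w2c.png',(240,100,400,300),3)
print(proj('wrist',[.5366,.1693,.135]),proj('wrist',[.4845,.2002,.135]))
E
```

```text
time_s: 3.02
eef_pos: [0.5078, 0.1834, 0.1616]
eef_rot: [-0.682, 0.683, -0.186, 0.184]
wrist_force: [0.1, 0.1, 0.7]
opening: 0.702
[0.50776644 0.1833845  0.16164886] [[0.863, -0.004, 0.505], [-0.505, -0.0, 0.863], [-0.003, -1.0, -0.002]]
(np.float64(321.96252328294776), np.float64(268.2190608218426)) (np.float64(322.53048857790435), np.float64(182.00113844796113))
```

View pics/w2c.png

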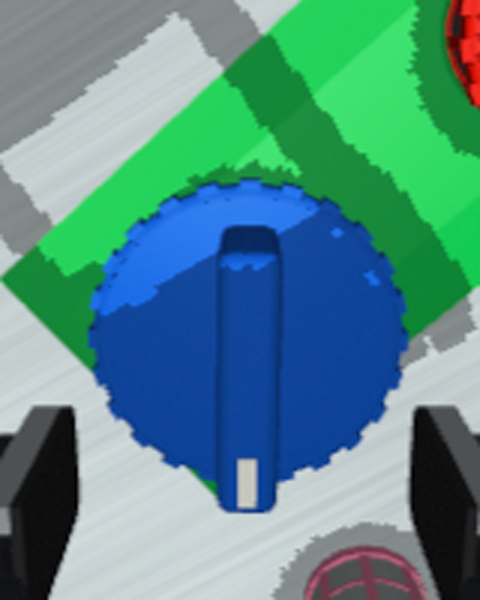

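```bash
python3 -m pendant '[0.001,0.0005,-0.014,0,0,0,0.06,0.001,0.0004,-0.014,0,0,0,0.06,0,0,-0.014,0,0,0,0.06,0,0,-0.012,0,0,0,0.06,0,0,0,0,0,0,0.06]'; python3 -m pendant '[0,0,0,0,0,0,0.0,0,0,0,0,0,0,0.0,0,0,0,0,0,0,0.0,0,0,0,0,0,0,0.0,0,0,0,0,0,0,0.0,0,0,0,0,0,0,0.0]'
python3 - <<'E'
from h import *
o=ctrl.get_obs();print(o['eef_pos'],o['wrist_force'],o['torque'])
save('side','s1.png',(180,90,340,240),5)
E
```

```text
time_s: 3.7
eef_pos: [0.5106, 0.1834, 0.1078]
eef_rot: [-0.682, 0.683, -0.187, 0.185]
wrist_force: [0.0, 0.6, -0.4]
opening: 0.704
time_s: 4.45
eef_pos: [0.5121, 0.1837, 0.1098]
eef_rot: [0.682, -0.682, 0.185, -0.186]
wrist_force: [-0.7, -0.3, 4.8]
opening: 0.15
[0.51211122 0.18372783 0.10981935] [-0.71122978 -0.26198751  4.82272993] [ 0.13677642 -0.03746375  0.04446418]
```

View pics/s1.png

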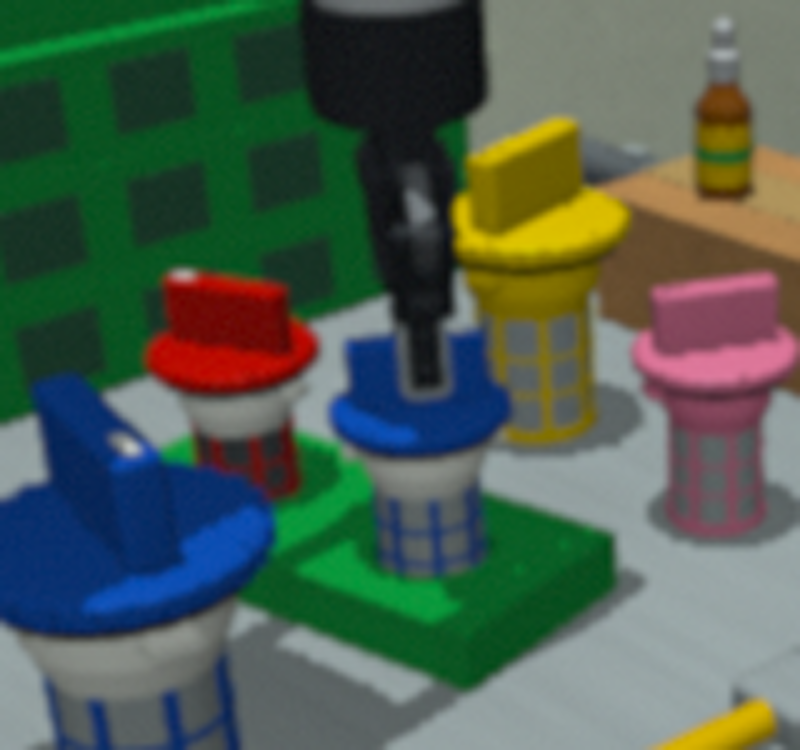

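```bash
python3 -m pendant '[0,0,0.01,0,0,0,0.0,0,0,0.02,0,0,0,0.0,0,0,0.025,0,0,0,0.0,0,0,0.03,0,0,0,0.0,0,0,0.03,0,0,0,0.0,0,0,0.025,0,0,0,0.0,0,0,0.01,0,0,0,0.0,0,0,0,0,0,0,0.0]'
python3 - <<'E'
from h import *
o=ctrl.get_obs();print(o['eef_pos'],o['wrist_force'],o['torque'],o['opening'])
im=save('side','s2.png',(200,20,360,220),4)
im=save('top','t2.png',(200,120,460,280),3)
E
```

```text
time_s: 5.5
eef_pos: [0.5116, 0.1836, 0.2593]
eef_rot: [0.682, -0.682, 0.186, -0.186]
wrist_force: [0.3, -0.9, -2.4]
opening: 0.149
[0.51158913 0.18358311 0.25927078] [ 0.3450384  -0.92356135 -2.35035352] [-0.06963952  0.03285369  0.00807664] 0.1486145039919321
```

View pics/s2.png

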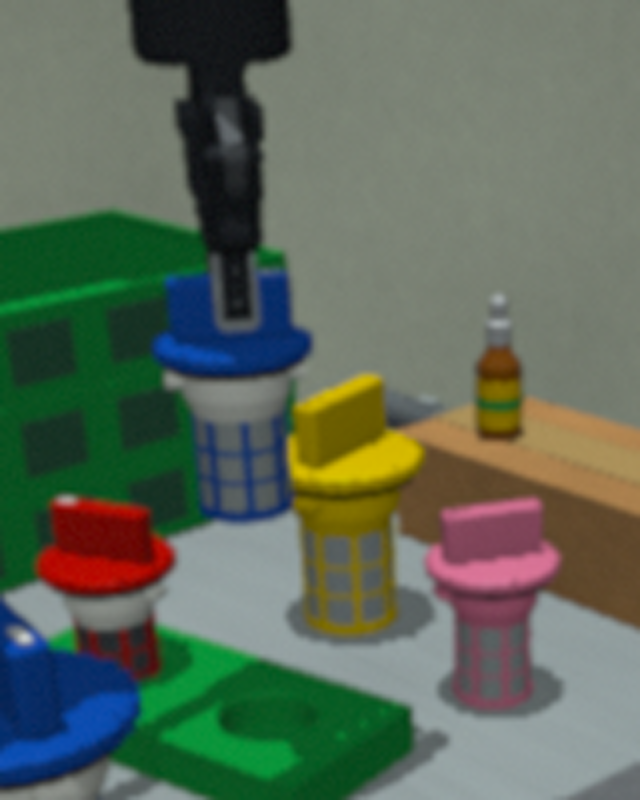

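```bash
python3 -m pendant '[0,-0.02,0,0,0,0,0.0,0,-0.036,0,0,0,0,0.0,0,-0.036,0,0,0,0,0.0,0,-0.036,0,0,0,0,0.0,0,-0.036,0,0,0,0,0.0,0,-0.036,0,0,0,0,0.0,0,-0.02,0,0,0,0,0.0,0,0,0,0,0,0,0.0]'
python3 - <<'E'
from h import *
o=ctrl.get_obs();print(o['eef_pos'])
im=save('wrist','w3.png')
c,oo,rr=cam('wrist'); np.savez('v3.npz',o=oo,r=rr,im=im)
print([proj('wrist',p) for p in [(.506,-.2235,.126)]])
E
```

```text
time_s: 6.6
eef_pos: [0.511, -0.0375, 0.2578]
eef_rot: [-0.682, 0.682, -0.187, 0.186]
wrist_force: [-0.5, 0.2, -2.3]
opening: 0.152
[ 0.51096526 -0.03745136  0.25783887]
[(np.float64(171.49236294191317), np.float64(267.43810624840444))]
```

View pics/w3.png

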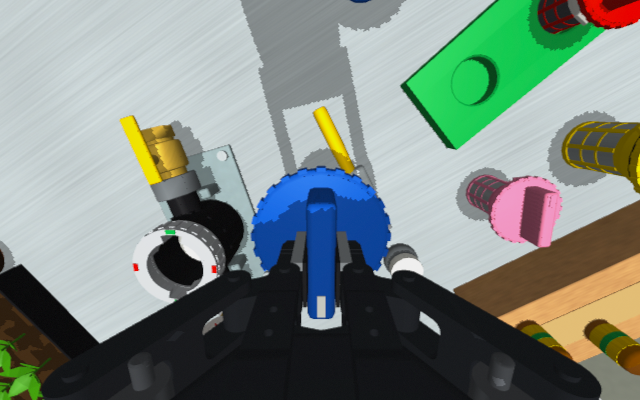

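```bash
python3 -m pendant '[0,-0.02,0,0,0,0,0.0,0,-0.03,0,0,0,0,0.0,0,-0.02,0,0,0,0,0.0,0,0,0,0,0,0,0.0]'
python3 - <<'E'
from h import *
o=ctrl.get_obs();print(o['eef_pos'])
im=save('wrist','w4.png')
c,oo,rr=cam('wrist'); np.savez('v4.npz',o=oo,r=rr,im=im)
print([proj('wrist',p) for p in [(.506,-.2235,.126)]])
E
```

```text
time_s: 7.15
eef_pos: [0.5116, -0.1068, 0.2589]
eef_rot: [0.682, -0.682, 0.186, -0.186]
wrist_force: [0.7, 0.6, -1.6]
opening: 0.153
[ 0.51156703 -0.10680478  0.25886942]
[(np.float64(222.58378689757518), np.float64(236.93818385729895))]
```

View pics/w4.png

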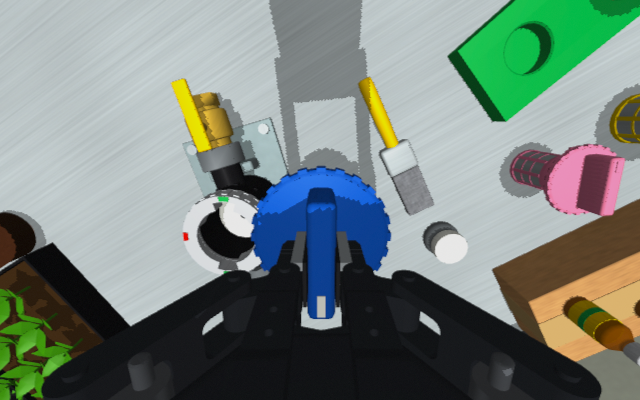

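```bash
python3 -m pendant '[0.025,0.01,0,0,0,0,0.0,0.04,0.02,0,0,0,0,0.0,0.02,0.01,0,0,0,0,0.0,0,0,0,0,0,0,0.0,0,0,0,0,0,0,0.0]'
python3 - <<'E'
from h import *
o=ctrl.get_obs();print(o['eef_pos'])
im=save('wrist','w5.png')
c,oo,rr=cam('wrist'); np.savez('v5.npz',o=oo,r=rr,im=im)
u,v=[int(x) for x in proj('wrist',(.506,-.2235,.126))]
print(u,v)
l,t=u-60,v-60
c5=cv2.resize(im[t:t+120,l:l+120],None,fx=5,fy=5,interpolation=cv2.INTER_CUBIC);cv2.imwrite('pics/w5c.png',c5[:,:,::-1])
a=np.load('v3.npz')['im']; c3=cv2.resize(a[210:310,120:240],None,fx=5,fy=5,interpolation=cv2.INTER_CUBIC);cv2.imwrite('pics/w3c.png',c3[:,:,::-1])
E
```

```text
time_s: 7.82
eef_pos: [0.596, -0.0657, 0.2589]
eef_rot: [-0.682, 0.682, -0.186, 0.185]
wrist_force: [-0.7, -1.1, -1.9]
opening: 0.149
[ 0.59595248 -0.06574827  0.25887678]
142 189
```

View pics/w5c.png

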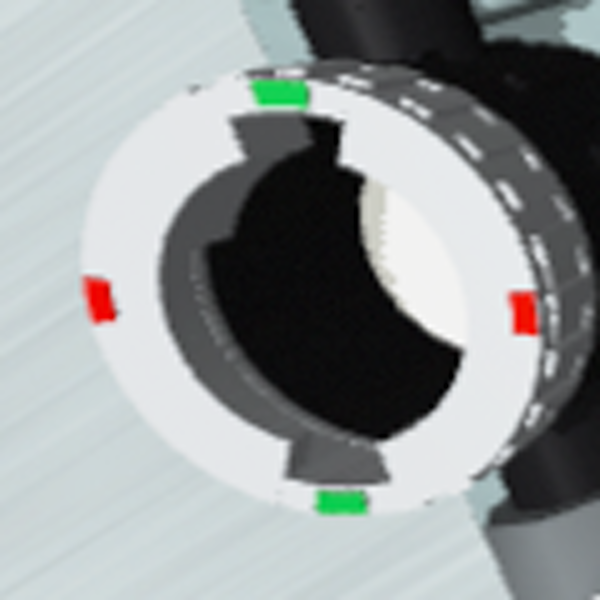

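View pics/w3c.png

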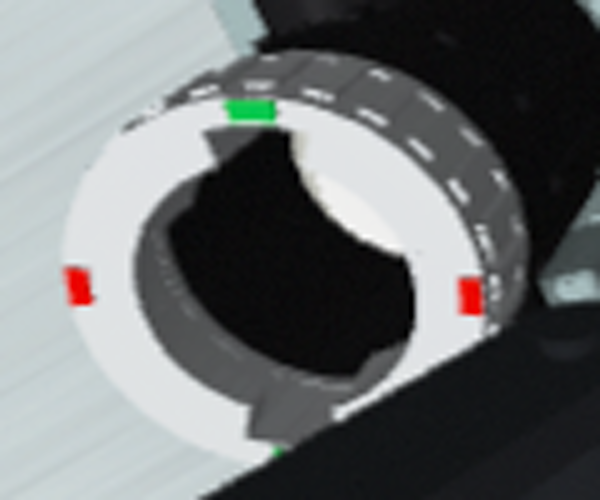

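```bash
python3 - <<'E'
from h import *
def rv(f,u,v):
    d=np.load(f);c=ctrl.camera_info('wrist'); q=d['r']@np.array([(u-c['cx'])/c['fx'],(v-c['cy'])/c['fy'],1]);return d['o'],q/np.linalg.norm(q)
V5=dict(g1=(138.2,147.8),g2=(150.4,229.4),r1=(102,189),r2=(187,191.6))
V3=dict(g1=(170.2,232.2),r1=(135.6,267.2),r2=(214.2,269.2))
TOP=dict(g1=(408,213.7),g2=(427,185),r1=(433,208.7),r2=(403,189.2))
def z(od,z): o,d=od; return o+d*(z-o[2])/d[2]
P={k:z(rv('v5.npz',*v),.126) for k,v in V5.items()}
for k in P: print(k,P[k].round(4), 'v3',z(rv('v3.npz',*V3[k]),.126).round(4) if k in V3 else '', 'tri',tri([rv('v5.npz',*V5[k]),rv('v3.npz',*V3[k])])[0].round(4) if k in V3 else '','tri top',tri([rv('v5.npz',*V5[k]),ray('top',*TOP[k])])[0].round(4))
d=P['g2']-P['g1'];e=P['r2']-P['r1']
print('ctr g',(P['g1']+P['g2'])/2,'ctr r',(P['r1']+P['r2'])/2, np.degrees(np.arctan2(d[1],d[0])),np.degrees(np.arctan2(e[1],e[0])),np.linalg.norm(d),np.linalg.norm(e))
c=[317.9,198]
E
```

```text
g1 [ 0.4718 -0.1992  0.126 ] v3 [ 0.4723 -0.1981  0.126 ] tri [ 0.4722 -0.1981  0.1268] tri top [ 0.4705 -0.2012  0.122 ]
g2 [ 0.5446 -0.2449  0.126 ] v3  tri  tri top [ 0.5441 -0.2478  0.1217]
r1 [ 0.4851 -0.2586  0.126 ] v3 [ 0.4857 -0.2574  0.126 ] tri [ 0.4855 -0.2572  0.1269] tri top [ 0.4846 -0.2612  0.1229]
r2 [ 0.5312 -0.1855  0.126 ] v3 [ 0.5317 -0.1842  0.126 ] tri [ 0.5314 -0.1845  0.1266] tri top [ 0.5311 -0.1891  0.1197]
ctr g [ 0.50816666 -0.22205326  0.126     ] ctr r [ 0.50817616 -0.22206389  0.126     ] -32.10333485061737 57.73551338561511 0.08594904150937602 0.08637072776047681
```

```bash
python3 - <<'E'
from h import *
save('wrist','w6c.png',(245,160,400,330),4)
save('side','s6.png',(300,60,540,340),2.6)
o=ctrl.get_obs();print(o['eef_pos'])
T=o['eef_pos']
for dz in (.022,.026,.030):
  h=T+[0,0,dz]; Rt=R.from_quat(o['eef_rot'][[1,2,3,0]]).as_matrix(); x=Rt[:,0]
  print(dz,[np.round(proj('wrist',h+s*.031*x),1).tolist() for s in (-1,1)])
E
```

```text
[ 0.5960481  -0.06658188  0.25943188]
0.022 [[318.2, 203.5], [318.5, 318.7]]
0.026 [[318.1, 206.3], [318.5, 324.3]]
0.03 [[318.0, 209.2], [318.4, 330.2]]
```

View pics/w6c.png

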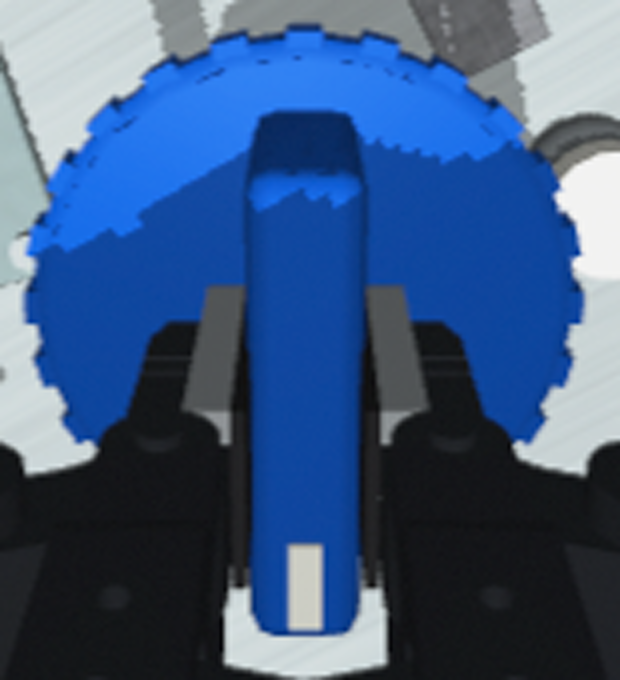

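View pics/s6.png

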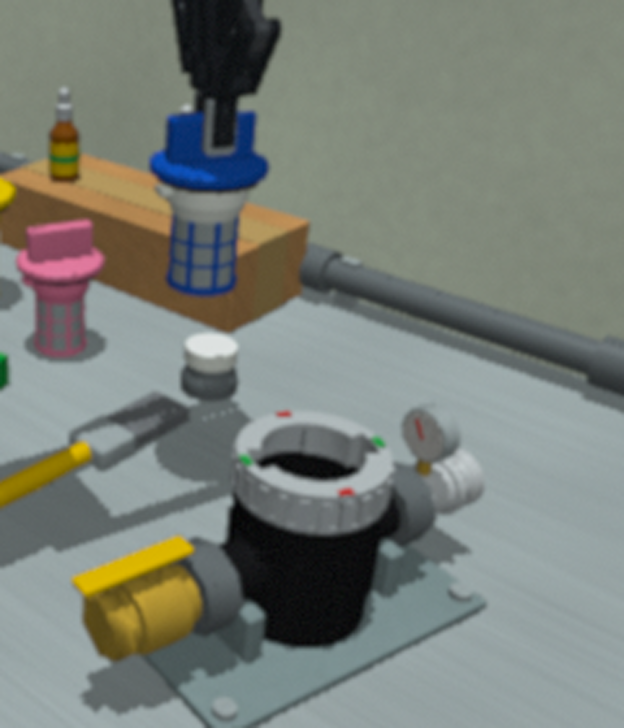

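```bash
python3 -m pendant '[-0.01,-0.0176,0,0,0,-0.4,0.0,-0.02,-0.035,0,0,0,-0.4,0.0,-0.02,-0.035,0,0,0,-0.4,0.0,-0.02,-0.035,0,0,0,-0.4,0.0,-0.0132,-0.024,0,0,0,-0.3,0.0,-0.006,-0.011,0,0,0,0,0.0,0,0,0,0,0,0,0.0,0,0,0,0,0,0,0.0]'
python3 - <<'E'
from h import *
o=ctrl.get_obs();Rt=R.from_quat(o['eef_rot'][[1,2,3,0]]).as_matrix();print(o['eef_pos'],o['wrist_force'],Rt.round(4).tolist(),np.degrees(np.arctan2(Rt[1,0],Rt[0,0])))
save('side','s7.png',(320,60,520,320),2.3)
save('top','t7.png',(340,120,480,280),3.5)
E
```

```text
time_s: 8.98
eef_pos: [0.5077, -0.2233, 0.2594]
eef_rot: [0.679, -0.679, 0.197, -0.197]
wrist_force: [0.3, 0.2, -2.7]
opening: 0.149
[ 0.50771045 -0.22334314  0.25936484] [ 0.32845011  0.21458423 -2.72452449] [[0.8451, 0.0003, 0.5346], [-0.5346, 0.0003, 0.8451], [0.0001, -1.0, 0.0004]] -32.319504488427214
```

View pics/s7.png

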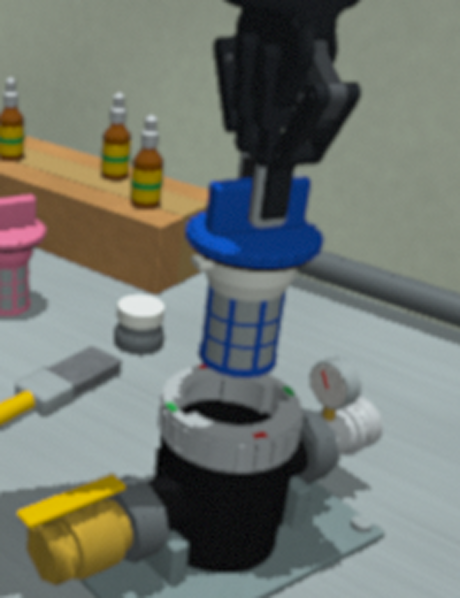

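View pics/t7.png

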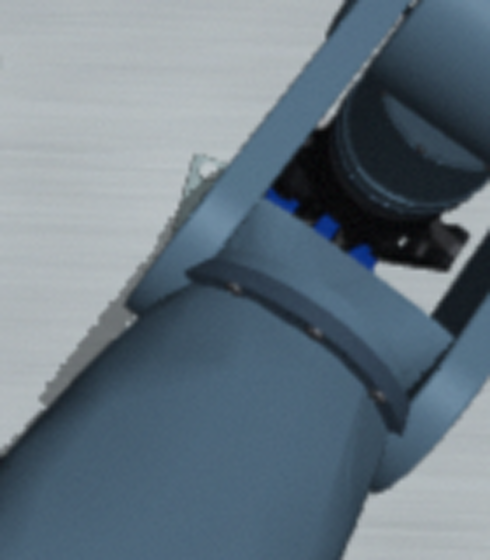

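```bash
python3 -m pendant '[-0.0006,-0.0004,-0.01,0,0,0,0.0,0,0,-0.015,0,0,0,0.0,0,0,-0.015,0,0,0,0.0,0,0,-0.015,0,0,0,0.0,0,0,-0.005,0,0,0,0.0,0,0,0,0,0,0,0.0]'; python3 -m pendant '[0,0,-0.01,0,0,0,0.0,0,0,-0.01,0,0,0,0.0,0,0,-0.008,0,0,0,0.0,0,0,-0.005,0,0,0,0.0,0,0,0,0,0,0,0.0]'
```

```text
time_s: 9.82
eef_pos: [0.5067, -0.2243, 0.1988]
eef_rot: [0.679, -0.679, 0.197, -0.197]
wrist_force: [-0.7, -0.4, -2.9]
opening: 0.148
time_s: 10.45
eef_pos: [0.5066, -0.2242, 0.1657]
eef_rot: [0.679, -0.679, 0.197, -0.197]
wrist_force: [0.3, 0.1, -2.6]
opening: 0.152
```

```bash
python3 -m pendant '[0,0,-0.003,0,0,0,0.0,0,0,-0.003,0,0,0,0.0,0,0,0,0,0,0,0.0]'; python3 -m pendant '[0,0,-0.002,0,0,0,0.0,0,0,-0.002,0,0,0,0.0,0,0,0,0,0,0,0.0]'
python3 - <<'E'
from h import *
save('side','s8.png',(340,80,500,330),3)
E
```

```text
time_s: 10.82
eef_pos: [0.5067, -0.2243, 0.16]
eef_rot: [0.679, -0.679, 0.197, -0.197]
wrist_force: [0.6, 0.7, -2.2]
opening: 0.149
time_s: 11.2
eef_pos: [0.5067, -0.2243, 0.156]
eef_rot: [0.679, -0.679, 0.197, -0.197]
wrist_force: [-0.3, 0.7, -2.5]
opening: 0.148
```

View pics/s8.png

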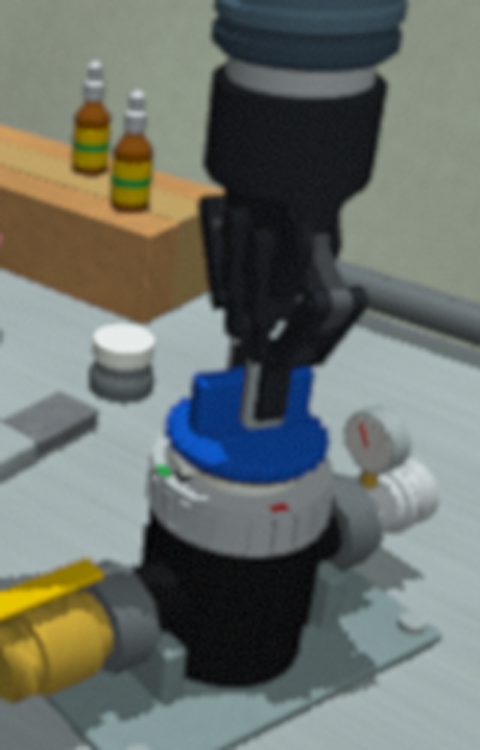

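```bash
python3 -m pendant '[0,0,-0.002,0,0,0,0.0,0,0,0,0,0,0,0.0]'; python3 -m pendant '[0,0,-0.002,0,0,0,0.0,0,0,0,0,0,0,0.0]';python3 -m pendant '[0,0,-0.001,0,0,0,0.0,0,0,0,0,0,0,0.0]'
```

```text
time_s: 11.5
eef_pos: [0.5068, -0.2243, 0.1541]
eef_rot: [0.679, -0.679, 0.197, -0.197]
wrist_force: [0.8, -0.4, -2.4]
opening: 0.149
time_s: 11.75
eef_pos: [0.5067, -0.2243, 0.1521]
eef_rot: [0.679, -0.679, 0.197, -0.197]
wrist_force: [0.7, -0.1, -1.7]
opening: 0.148
time_s: 12.0
eef_pos: [0.5068, -0.2244, 0.1512]
eef_rot: [0.679, -0.679, 0.197, -0.197]
wrist_force: [0.6, -0.4, -2.8]
opening: 0.152
```

```bash
for i in 1 2 3; do python3 -m pendant '[0,0,-0.001,0,0,0,0.0,0,0,0,0,0,0,0.0]' | grep -E 'pos|force'; done
```

```text
eef_pos: [0.5068, -0.2243, 0.1502]
wrist_force: [0.6, -0.1, -2.5]
eef_pos: [0.5071, -0.2246, 0.15]
wrist_force: [-2.4, 1.1, 4.2]
eef_pos: [0.5071, -0.2246, 0.1487]
wrist_force: [-1.3, 0.2, 5.8]
```

```bash
for i in 1 2; do python3 -m pendant '[0,0,-0.0015,0,0,0,0.0,0,0,0,0,0,0,0.0]' | grep -E 'pos|force'; done;  python3 - <<'E'
from h import *
save('side','s9.png',(360,180,480,330),5)
E
```

```text
eef_pos: [0.5071, -0.2246, 0.1472]
wrist_force: [-2.2, 0.7, 6.4]
eef_pos: [0.5071, -0.2246, 0.1458]
wrist_force: [-3.4, 0.8, 7.0]
```

View pics/s9.png

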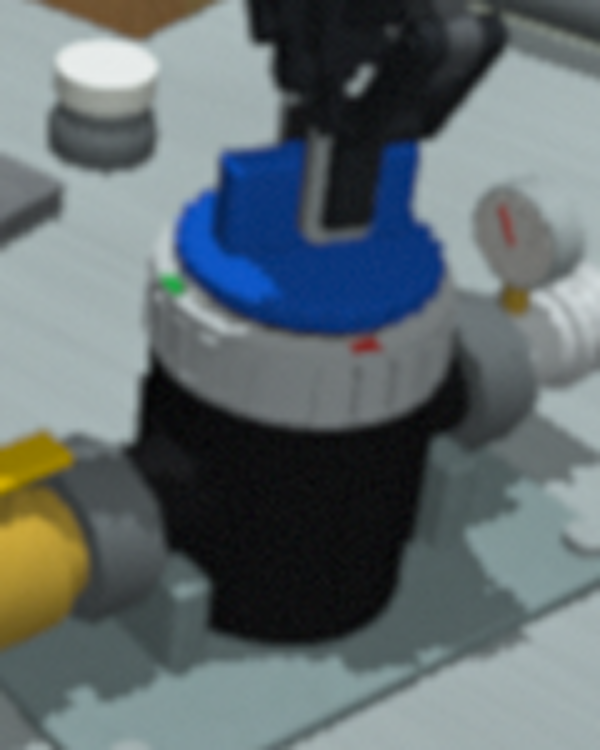

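```bash
for i in 1 2; do python3 -m pendant '[0,0,-0.0015,0,0,0,0.0,0,0,0,0,0,0,0.0]' | grep -E 'pos|force'; done; for i in 1 2; do python3 -m pendant '[0,0,-0.001,0,0,0,0.0,0,0,0,0,0,0,0.0]' | grep -E 'pos|force'; done
```

```text
eef_pos: [0.5071, -0.2247, 0.1445]
wrist_force: [-1.5, 0.9, 8.4]
eef_pos: [0.5072, -0.2247, 0.1431]
wrist_force: [-3.3, 1.2, 9.4]
eef_pos: [0.5072, -0.2247, 0.1423]
wrist_force: [-3.2, -0.0, 9.4]
eef_pos: [0.5072, -0.2247, 0.1413]
wrist_force: [-3.4, 0.9, 10.3]
```

```bash
for i in 1 2; do python3 -m pendant '[0,0,-0.0008,0,0,0,0.0,0,0,0,0,0,0,0.0]' | grep -E 'pos|force'; done
```

```text
eef_pos: [0.5072, -0.2248, 0.141]
wrist_force: [-5.1, 1.5, 12.7]
eef_pos: [0.5073, -0.2248, 0.1409]
wrist_force: [-7.6, 2.0, 17.0]
```

```bash
python3 -m pendant '[0,0,0.0004,0,0,-4,0.0,0,0,0,0,0,-5,0.0,0,0,0,0,0,-5,0.0,0,0,0,0,0,-5,0.0,0,0,0,0,0,0,0.0]'; python3 -c "
from h import *
o=ctrl.get_obs();Rt=R.from_quat(o['eef_rot'][[1,2,3,0]]).as_matrix();print(o['torque'],np.degrees(np.arctan2(Rt[1,0],Rt[0,0])))"
```

```text
time_s: 15.42
eef_pos: [0.5084, -0.2253, 0.1409]
eef_rot: [-0.637, 0.637, -0.305, 0.308]
wrist_force: [-1.1, 1.1, 11.3]
opening: 0.155
[ 0.19017022  0.1744464  -0.02260014] -51.411055841487546
```

```bash
python3 -m pendant '[0,0,0,0,0,-6,0.0,0,0,0,0,0,-6,0.0,0,0,0,0,0,-6,0.0,0,0,0,0,0,-6,0.0,0,0,0,0,0,-6,0.0,0,0,0,0,0,-6,0.0,0,0,0,0,0,-6,0.0,0,0,0,0,0,-6,0.0,0,0,0,0,0,-6,0.0,0,0,0,0,0,-6,0.0,0,0,0,0,0,0,0.0]'; python3 -c "
from h import *
o=ctrl.get_obs();Rt=R.from_quat(o['eef_rot'][[1,2,3,0]]).as_matrix();print(o['torque'],np.degrees(np.arctan2(Rt[1,0],Rt[0,0])))
save('side','s10.png',(340,130,500,330),3.5)"
```

```text
time_s: 16.8
eef_pos: [0.508, -0.2252, 0.1408]
eef_rot: [-0.399, 0.398, -0.583, 0.585]
wrist_force: [-2.7, 0.5, 11.3]
opening: 0.15
[ 0.21221654  0.39805486 -0.11032736] -111.42002115921032
```

View pics/s10.png

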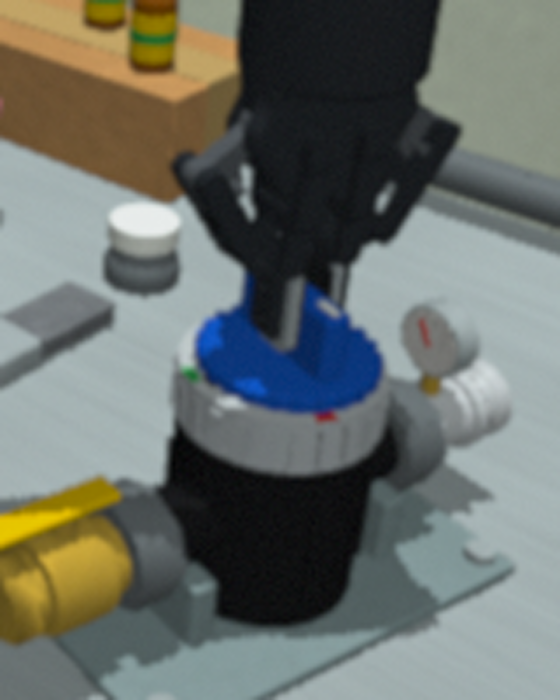

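Turned about 79°, with the cartridge following. Next I go on to the stop while watching the torque.

```bash
cat > ck.py <<'E'
from h import *
o=ctrl.get_obs();Rt=R.from_quat(o['eef_rot'][[1,2,3,0]]).as_matrix();print(o['torque'].round(2),np.degrees(np.arctan2(Rt[1,0],Rt[0,0])).round(2),o['q'].round(2))
E
python3 -m pendant '[0,0,0,0,0,-4,0.0,0,0,0,0,0,-4,0.0,0,0,0,0,0,0,0.0]';python3 ck.py;python3 -m pendant '[0,0,0,0,0,-3,0.0,0,0,0,0,0,0,0.0]';python3 ck.py
```

```text
time_s: 17.23
eef_pos: [0.5077, -0.2248, 0.1409]
eef_rot: [-0.357, 0.356, -0.61, 0.611]
wrist_force: [-4.2, 1.6, 13.0]
opening: 0.149
[0.37 0.64 0.05] -119.38 [-0.63  0.23  1.74  0.    1.17 -0.12]
time_s: 17.48
eef_pos: [0.5076, -0.2246, 0.1409]
eef_rot: [-0.341, 0.341, -0.619, 0.62]
wrist_force: [-4.0, 2.6, 12.8]
opening: 0.148
[0.42 0.65 0.02] -122.36 [-0.63  0.23  1.74  0.    1.17 -0.07]
```

```bash
python3 -m pendant '[0,0,0,0,0,-2,0.0,0,0,0,0,0,0,0.0]'|grep force;python3 ck.py;python3 -m pendant '[0,0,0,0,0,-2,0.0,0,0,0,0,0,0,0.0]'|grep force;python3 ck.py
```

```text
wrist_force: [-4.9, 4.7, 14.5]
[0.56 0.67 0.26] -124.32 [-0.63  0.23  1.74  0.    1.17 -0.03]
wrist_force: [-6.6, 6.4, 16.9]
[0.88 1.11 0.55] -126.27 [-0.63  0.23  1.74  0.    1.17  0.  ]
```

```bash
python3 -m pendant '[0,0,0.002,0,0,0,0.0,0,0,0.0015,0,0,0,0.0,0,0,0,0,0,0,0.0]';python3 ck.py; python3 -m pendant '[0,0,0,0,0,0,0.03,0,0,0,0,0,0,0.04,0,0,0,0,0,0,0.04,0,0,0,0,0,0,0.04,0,0,0,0,0,0,0.04]'; python3 ck.py
```

```text
time_s: 18.35
eef_pos: [0.5068, -0.2237, 0.143]
eef_rot: [0.319, -0.319, 0.631, -0.631]
wrist_force: [-4.7, 4.2, 8.6]
opening: 0.151
[0.55 0.45 0.4 ] -126.29 [-0.63  0.23  1.74  0.    1.17  0.  ]
time_s: 18.98
eef_pos: [0.5069, -0.2244, 0.1425]
eef_rot: [0.319, -0.319, 0.631, -0.631]
wrist_force: [1.1, 1.0, -0.1]
opening: 0.467
[-0.06 -0.   -0.04] -126.36 [-0.63  0.23  1.74  0.    1.17  0.  ]
```

```bash
python3 -m pendant '[0,0,0.005,0,0,0,0.04,0,0,0.015,0,0,0,0.04,0,0,0.03,0,0,0,0.04,0,0,0.03,0,0,0,0.04,0,0,0.02,0,0,0,0.04,-0.03,0.03,0,0,0,0,0.04,-0.03,0.03,0,0,0,0,0.04,-0.03,0.03,0,0,0,0,0.04,-0.03,0.03,0,0,0,0,0.04,0,0,0,0,0,0,0.04]'
python3 - <<'E'
from h import *
save('side','s11.png',(330,170,490,330),5)
save('top','t11.png',(360,140,460,280),4)
E
```

```text
time_s: 20.23
eef_pos: [0.3859, -0.1029, 0.2437]
eef_rot: [-0.32, 0.319, -0.63, 0.631]
wrist_force: [-0.1, -0.4, -0.2]
opening: 0.465
```

View pics/s11.png

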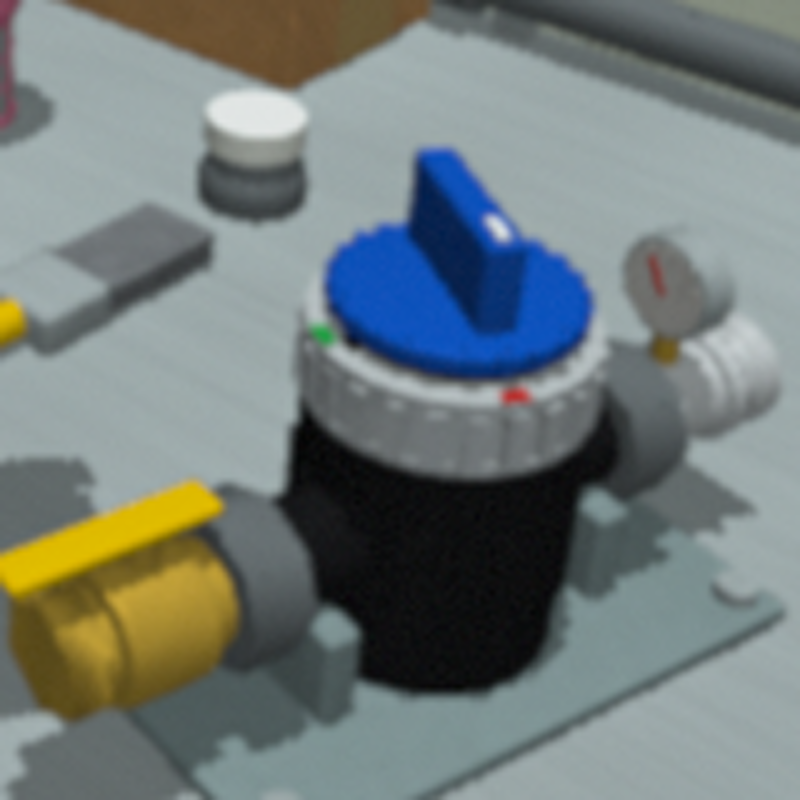

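View pics/t11.png

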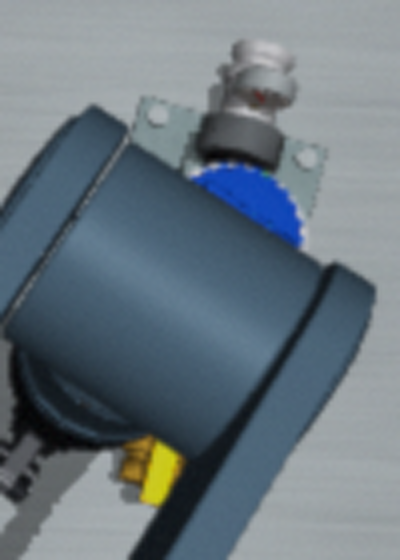

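```bash
python3 -m pendant '[0,0.04,0.005,0,0,0,0.04,0,0.04,0.005,0,0,0,0.04,0,0.04,0,0,0,0,0.04,0,0.04,0,0,0,0,0.04,0,0.04,0,0,0,0,0.04,0,0.02,0,0,0,0,0.04,0,0,0,0,0,0,0.04]'
python3 - <<'E'
from h import *
save('side','s12.png',(390,190,470,260),8)
save('top','t12.png',(380,160,450,240),7)
save('wrist','w12.png')
save('top','t12f.png')
for z in (.1655,.171):
  for yaw in (-122.3,-126.3):
    a=np.radians(yaw);x=np.array([np.cos(a),np.sin(a),0])
    for n in('side','top'):print(z,yaw,n,[np.round(proj(n,np.array([.5068,-.2238,z])+s*.031*x),1).tolist() for s in(-1,1)])
E
```

```text
time_s: 21.2
eef_pos: [0.3877, 0.1163, 0.253]
eef_rot: [-0.32, 0.32, -0.631, 0.631]
wrist_force: [-0.9, -0.6, -0.0]
opening: 0.47
0.1655 -122.3 side [[415.9, 202.7], [433.9, 223.2]]
0.1655 -122.3 top [[410.1, 188.1], [432.6, 202.8]]
0.1655 -126.3 side [[417.2, 202.5], [432.5, 223.4]]
0.1655 -126.3 top [[410.6, 187.4], [432.1, 203.5]]
0.171 -122.3 side [[416.3, 199.6], [434.4, 220.0]]
0.171 -122.3 top [[410.6, 187.6], [433.2, 202.3]]
0.171 -126.3 side [[417.6, 199.5], [433.0, 220.2]]
0.171 -126.3 top [[411.1, 186.9], [432.7, 203.0]]
```

View pics/s12.png

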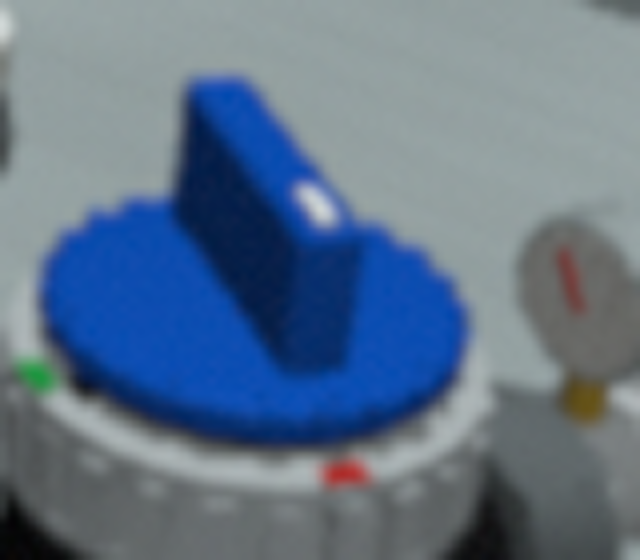

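View pics/t12.png

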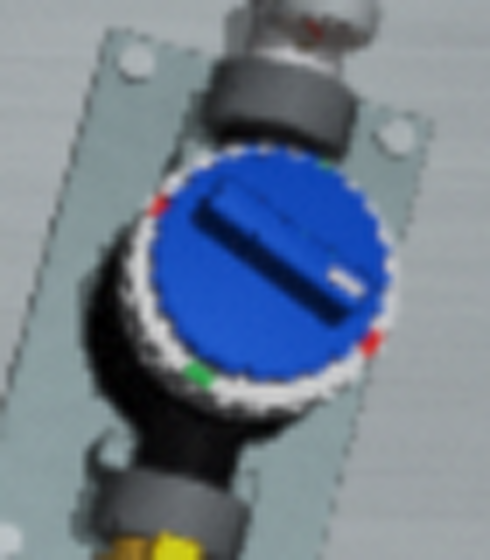

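View pics/t12f.png

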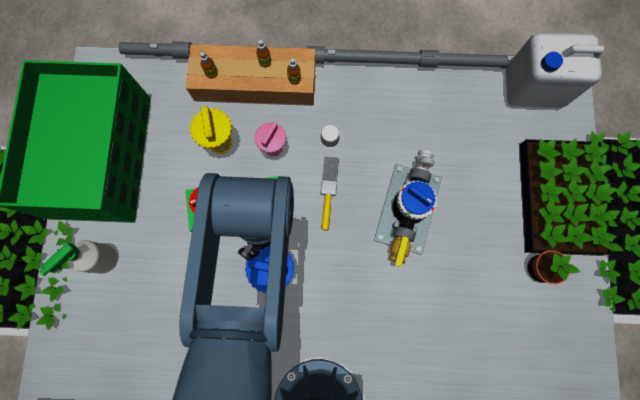

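```bash
python3 - <<'E'
from h import *
a=cv2.imread('pics/s10.png');a=cv2.resize(a,None,fx=8/3.5,fy=8/3.5,interpolation=cv2.INTER_CUBIC)
x,y=int((390-340)*8),int((190-130)*8);a=a[y:y+560,x:x+640]
b=cv2.imread('pics/s12.png')
o=np.hstack([a[200:560,:480],b[200:560,:480]]);o=cv2.resize(o,(800,300));cv2.imwrite('pics/cmp.png',o)
for z in(.126,): print('marks side',[np.round(proj('side',p),1).tolist() for p in [(.484,-.2604,z),(.4694,-.2015,z)]], [ (390+347/8,190+473/8),(390+38/8,190+377/8)])
# blue mask lower edge per column
from h import ctrl
def low(im,s,l,t,col):
    c=int((col-l)*s);p=im[:,c].astype(int);m=(p[:,0]>p[:,2]+50)&(p[:,0]>60);r=np.nonzero(m)[0];return t+r.max()/s, t+r.min()/s
A=cv2.imread('pics/s10.png');B=cv2.imread('pics/s12.png')
for col in (405,412,418,424,430,436,442): print(col,np.round(low(A,3.5,340,130,col),2),np.round(low(B,8,390,190,col),2))
E
```

```text
marks side [[434.4, 250.1], [395.6, 238.1]] [(433.375, 249.125), (394.75, 237.125)]
405 [241.71 219.14] [240.   215.38]
412 [244.86 209.43] [242.88 213.88]
418 [246.86 229.14] [244.5  199.25]
424 [247.71 230.  ] [245.38 203.62]
430 [247.43 212.  ] [245.25 211.25]
436 [246.57 220.57] [244.12 217.5 ]
442 [244.86 223.71] [241.5 220.5]
```

View pics/cmp.png

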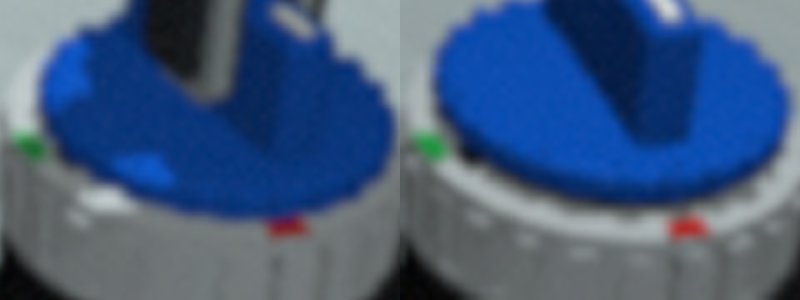

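```bash
python3 -c "
from h import *
print(ctrl.hand_in())"
```

```text
the job is handed in; nothing more can be done
None
```

I fitted the small blue cartridge from the rack into the filter and locked it, then handed the job in at about 21 s. `hand_in` gave no verdict.

**Insertion:** With the lugs lined up on the green marks, it dropped straight into the slots. The spring met it at about the expected height. I pressed it down until it stopped, then turned it clockwise about 94°, until the resisting torque rose at the stop. I let it rise a little in the grip, then released it and backed the arm away.

**Last checks:**
- **Angle:** the bar points at the red marks, across the pipe.
- **Height:** comparing side pictures from before and after release, the cover rose about 4 mm. That fits the locking recesses, since without them it could rise only about 1 mm. The bar top's height in the side view fits too, at about 0.169–0.171 m against the 0.171 m expected when locked.
- **Surroundings:** the brush, the grease jar and the cartridges outside the rack look unmoved in the last top view. The red cartridge is still in the rack, though the arm partly hides it there. The gripper is clear with no force on the wrist.

**Disagreements:** the top and wrist cameras differed by 2–6 mm sideways, so I corrected the wrist reading before lowering the cartridge. The side camera reads about 1 pixel off.

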